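Shut the slide case and push it up the ramp into its dock

TASK

The slide case stands open in front of its grey metal docking tray. Shut its lid right down, then, without picking the case up, push it up the tray's ramp and over the raised lip until it has dropped flat onto the tray floor behind the lip, still shut. Leave everything else where it stands.

Things in the scene. Friction and masses are not known exactly. Their poses are not given: they have to be found in the camera images.
- case: Loose blue slide case in front of the ramp, a little offset and turned. Shut: 98 (x) x 176 (y) x 39 mm high, 0.26 kg; too deep to grip across. Origin at the centre of its underside, z up. Lower half: open box 24 mm high, outer walls at x = -50 and +48 mm, y = +-88 mm. Lid hinge along y at x = +50, z = 24 mm, on the tray's side; pushing face (x = -50 mm) away from the tray.
- case_lid (a joint): Angle of the lid, rad: 0 shut, 1.57 upright, 1.92 leaning fully back over the hinge towards the tray. The lid is 98 x 176 mm, 14 mm thick; slight hinge friction lets it stay about upright; it falls shut once tipped well forward (below about 1 rad).
- lid_edge (a point): Middle of the lid's free edge, 100 mm from the hinge line; the lid's outer face (its top when shut) lies 3 mm outward of it. A small latch plate is fixed here on the lid's front, 20 mm wide, 2 mm proud (x = -52 mm when shut), reaching from z = 17 to 33 mm; it locks nothing.
- dock: Fixed grey sheet metal docking tray. Origin on the table under the centre of its inner floor, z up; open entrance with ramp on the -x side, the case is pushed along +x. Ramp from the table at x = -142 mm to 14 mm high at x = -62 mm, ending in a lip. Side walls 36 mm high, 193 mm apart inside, flaring to about 213 mm at the ramp's foot; back wall at x = +54 mm.
- dock_foot (a point): Middle of the front edge of the ramp, at table height.
- dock_floor (a point): Centre of the tray's inner floor, 8 mm above the table; the middle of the case's underside belongs here, its x axis along the dock's x axis. The lip in front (x = -62 to -58 mm, top 14 mm above the table) stands 6 mm above this floor. The seated case has 14 mm of play fore and aft, 17 mm sideways.
- pill_jar: Loose white plastic jar, 42 mm across, 55 mm high, standing beside the ramp on the side away from the robot. Bystander. Origin at the centre of its underside.
- forceps: Loose steel forceps, 135 mm long (y), 14 mm wide, 9 mm high, lying beside the tray on the robot's side. Bystander. Origin under its centre.
- oil_bottle: Loose small dropper bottle, 29 mm across, 77 mm high, standing towards the back. Bystander. Origin at the centre of its underside.
- timer: Loose white kitchen-type timer, 47 x 62 x 66 mm, at the right. Bystander. Origin at the centre of its underside.
- tape_roll: Loose roll of tape lying flat, 104 mm across, 25 mm high, at the right. Bystander. Origin at the centre of its underside.

How it is judged:
On the way, in this order (a step that is already met when the one before it is completed fails the run):
1. the lid is shut while the case still stands in front of the ramp (value of joint case_lid below 0.06 rad and x of case in the frame of dock below -0.17 m), for 0.2 s.
2. the case, shut, slopes up on the ramp (angle between case's own z axis and vertical above 0.07 rad and x of case in the frame of dock between -0.19 and -0.02 m and value of joint case_lid below 0.15 rad and contact force between case and dock above 0.2 N), for 0.1 s.
At the end, for the whole second after the job is handed in: The case lies flat (within 0.03 rad) on the tray floor behind the lip, within 12 mm fore and aft and 13 mm sideways of the seated position and turned less than 0.12 rad, the lid shut (below 0.06 rad), at rest; the bystanders are within 30 mm of where they stood (x of case in the frame of dock between -0.012 and 0.012 m and y of case in the frame of dock between -0.013 and 0.013 m and z of case in the frame of dock between 0.004 and 0.011 m and angle between case's own z axis and vertical below 0.03 rad and angle between the x axis of case and the x axis of dock, either way round below 0.12 rad and value of joint case_lid below 0.06 rad and linear speed of case below 0.01 m/s); the robot touches nothing.
It fails at once if the case is lifted clear (its origin more than 35 mm above the table) (height (world z) of case above 0.035 m).
It fails at once if the case is tipped by more than 0.5 rad (angle between case's own z axis and vertical above 0.5 rad).
It fails at once if a bystander is moved by more than 30 mm (distance of any of pill_jar, forceps, oil_bottle, timer, tape_roll from where it was at the start of the episode above 0.03 m).
It also fails if it takes over 54 s, if anything falls off the work surface, if the arm or the gripper's body presses on something with over 40 N, if the wrist force passes 120 N, or if a joint passes its speed limit or range.

ROBOT

A 7-joint arm with a two-finger parallel gripper is mounted at the origin on a cart in front of the work surface, level with it; the furniture and walls round the work are solid. World frame = base frame: x ahead of the robot, y to its left, z up, the work surface at z = 0. Lengths are in m, angles in rad, forces in N, time in s.
With the tool pointing down it reaches from about 0.4 to 0.85 m from the base axis. Payload 4.5 kg.
Tool frame: the origin (TCP) lies where the fingers leave the gripper's body, on its centre line; the fingertips stand 64 mm ahead of it and the grasp point (between the pads) lies 45 mm ahead of it; z points along the fingers, y is the line along which they close (so a half turn about z gives the same grasp; the last joint's range is limited). The gripper opens to 88 mm and grips with 3 to 60 N. Pads are 18 mm wide; open, the fingers measure 123 mm over their backs; the gripper's body (75 mm by 187 mm) begins 45 mm behind the grasp point.
Start: joints at [0.034, 0.689, -0.195, 1.565, 0.157, 0.902, -0.215], TCP at [0.625, 0, 0.303] pointing down, gripper open.
Joint ranges: [-3.01, 3.01], [-0.46, 2.08], [-1.47, 1.51], [0.13, 2.56], [-1, 4.14], [0.04, 2.09], [-2.66, 2.66]. Speed limits (rad/s): [2.57, 2.57, 3.14, 3.14, 3.14, 3.14, 3.14].

INTERFACE

Orientations are given as a unit quaternion [x, y, z, w].
In Python, from plant import r gives the robot as it stands.
- The arm moves only by the tool play_rows, never from a script. Its arguments are lists of equal length, an entry for each row: "translation": the shift along the tool's x, y, z in m, a list of three; "delta_rot": the turn, a rotation vector about the tool's x, y, z in degrees, a list of three; "grip": the opening, from -1 (shut) to 1 (fully open). In form: {"translation": [[x, y, z], ...], "delta_rot": [[rx, ry, rz], ...], "grip": [grip, ...]}. A call has 1 to 20 rows; each row shifts and turns the commanded pose from where the row before left it, along the tool's axes as they then stand; what a row does not reach is not made up. A row lasts 1/8 s, in which the tool goes at most 62.5 mm and 10.7 degrees, less where a joint would pass 70% of its speed; a pose out of reach is approached as far as the arm can. A call with a gripper value outside its range is refused whole. The fingers move at their own pace and stop on an object; "squeeze" is the grip in N (left out, the last holds). Time passes only in rows, so rows that do not move let the fingers close. It gives the time, the measured TCP pose, the force, the opening and the grip force at its end, in the units of the state.
- r.get_state(): the state, without advancing time (a new reading comes with each control period).
- r.snapshot(name): name is "scene" or "side" or "wrist"; returns the picture (480x640x3 uint8, blue, green, red); there is no depth.
- r.get_calibration(name): a dict with "intrinsics" (3x3 intrinsics, pixels), "k1" (the pictures are not rectified: a ray, as slopes to the right and down, at radius r is drawn at 1 + k1 r^2 times it, then the intrinsics apply), "eye" and "rotation" of the camera in the world. Camera axes: x right, y up, looking along -z (the intrinsics and any distortion apply to the point x, -y, -z); pixel columns grow to the right and rows downward; lengths in m; the calibration is good to about 2 mm. A picture is of the moment at which its call begins: read the wrist's pose just before it. get_calibration takes no time and is no camera call; for the wrist camera it gives the pose at the moment of the call.
- r.finish_job(): hands the job in; it is judged then, once.
Trained networks look in the newest picture that a camera, given by its name, has taken for a name from the list of things; names that differ only in an ending like _2 or _b are one class to them, and where a whole thing is asked for, a point or a joint stands for the part that bears it (a point fixed in the world has none). Each returns a list of dicts, best first, with "confidence" (0 to 1); they miss things now and then, are a little off and sometimes report something else, mostly with a low value. They report only what shows in the picture. A call takes as long as a camera call.
- r.look_for(camera, target): "point" ([x, y, z] in m, in world coordinates, good to about 4 mm: the middle of the surface that is visible of it).
- r.silhouettes(camera, target): "pixels" (480x640 bool, what is visible of it).
The state is a dict: "clock": time; "q": joint angles; "qd": joint speeds; "joint_torque": joint torques, N m; "tool_pos": TCP position; "eef_rot": TCP orientation; "contact_force": force on the tool from outside, world axes, zero at the start; "moment": the same for the moment, N m; "opening": opening from 0.0 (shut) to 1.0 (fully open); "finger_force": force on a finger pad.
Only numpy, scipy, OpenCV 4.12 (cv2) and the standard library are available. Lean on these libraries where they do the work, as an engineer would, in place of code of your own. Each camera call takes 0.05 s, during which the arm holds its last target. There are 200 camera calls.

## Working session

There is one attempt and no reset: what is moved stays moved. The work goes in short steps, Python scripts to look and compute and a tool call to move; the robot and the scene stay as the last step left them, time stands still between calls to the robot, and variables do not carry over. Pictures are saved under pics/ and viewed, at most 10 in all, crops included, and the job is handed in when it is done.

Besides the shell and the picture viewer there is one more tool, called after ">>>" as name(argument=value, ...) on one line, values as JSON. play_rows: Moves the arm, as the interface text tells. Its arguments: {"type":"object","properties":{"translation":{"type":"array","items":{"type":"array","items":{"type":"number"}}},"delta_rot":{"type":"array","items":{"type":"array","items":{"type":"number"}}},"grip":{"type":"array","items":{"type":"number"}},"squeeze":{"type":"number"}},"required":["translation","delta_rot","grip"]}

```bash
ls; mkdir -p pics
python3 - <<'E'
from plant import r
import cv2,numpy as np
for c in("scene","side"):
    im=r.snapshot(c);cv2.imwrite(f"pics/{c}0.png",im)
    k=r.get_calibration(c);print(c,np.round(k["eye"],3),np.round(k["rotation"],3).tolist(),np.round(k["intrinsics"],1).tolist(),k["k1"])
    for t in("case","lid_edge","case_lid","dock","dock_foot","dock_floor","pill_jar","forceps","oil_bottle","timer","tape_roll"):
        print(t,[(np.round(d["point"],3).tolist(),round(d["confidence"],2)) for d in r.look_for(c,t)][:2])
s=r.get_state();print(s["clock"],s["tool_pos"],s["eef_rot"])
E
```

```text
pics
scene [-0.237 -0.725  0.614] [0.41, -0.259, -0.452, 0.749] [[535.8, 0.0, 311.3], [0.0, 535.8, 247.2], [0.0, 0.0, 1.0]] 0.003074020120196658
case [([0.542, -0.225, 0.077], 0.68), ([0.536, -0.238, 0.029], 0.65)]
lid_edge [([0.542, -0.22, 0.072], 0.57), ([0.686, -0.348, 0.037], 0.24)]
case_lid [([0.546, -0.215, 0.076], 0.76)]
dock [([0.565, -0.036, 0.004], 0.66)]
dock_foot [([0.568, -0.04, 0.003], 0.78)]
dock_floor [([0.564, -0.037, 0.009], 0.76)]
pill_jar [([0.715, -0.231, 0.033], 0.66)]
forceps [([0.435, -0.084, 0.006], 0.51)]
oil_bottle [([0.683, -0.347, 0.038], 0.65), ([0.543, -0.224, 0.077], 0.46)]
timer [([0.54, -0.556, 0.047], 0.72)]
tape_roll [([0.388, -0.57, 0.017], 0.65), ([0.716, -0.232, 0.035], 0.3)]
side [ 0.142 -1.233  0.686] [0.483, -0.103, -0.204, 0.845] [[569.3, 0.0, 316.2], [0.0, 569.3, 235.5], [0.0, 0.0, 1.0]] -0.16237434830261532
case [([0.542, -0.233, 0.028], 0.87)]
lid_edge [([0.548, -0.22, 0.073], 0.64)]
case_lid [([0.547, -0.224, 0.074], 0.83)]
dock [([0.581, 0.02, 0.014], 0.76)]
dock_foot [([0.579, 0.02, 0.012], 0.95), ([0.547, -0.221, 0.076], 0.34)]
dock_floor [([0.586, 0.019, 0.017], 0.71), ([0.399, -0.572, 0.019], 0.52)]
pill_jar [([0.728, -0.236, 0.037], 0.67)]
forceps [([0.438, -0.094, 0.006], 0.54)]
oil_bottle [([0.552, -0.564, 0.044], 0.62), ([0.691, -0.353, 0.037], 0.57)]
timer [([0.548, -0.565, 0.047], 0.57), ([0.731, -0.238, 0.037], 0.37)]
tape_roll [([0.398, -0.574, 0.021], 0.6)]
1.2 [6.25007086e-01 5.41047585e-05 3.02736148e-01] [7.07083955e-01 7.07129606e-01 2.74954118e-05 4.68306853e-06]
```

View pics.

View pics/scene0.png

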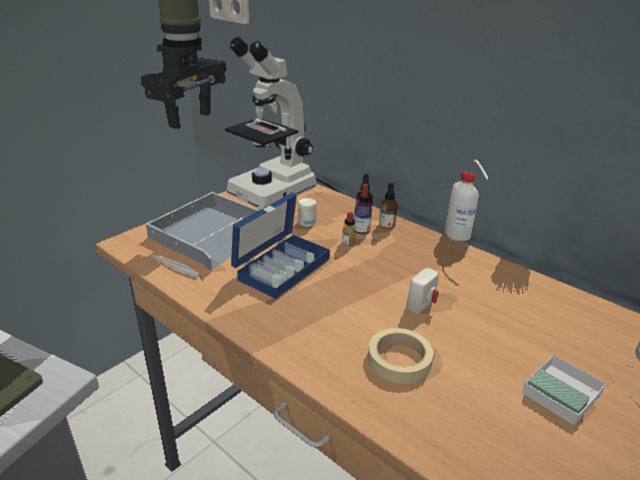

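View pics/side0.png

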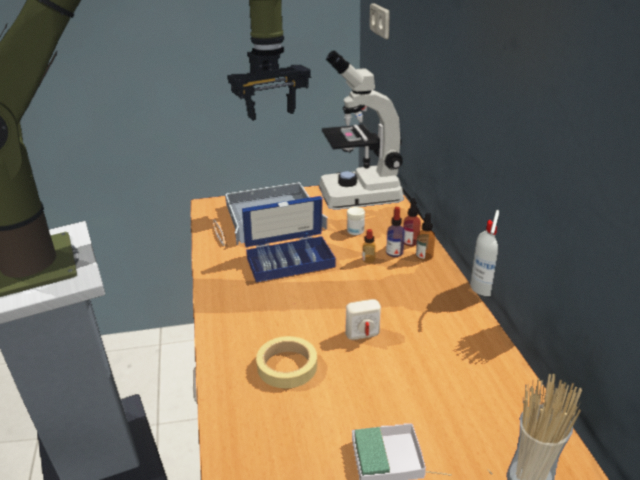

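Run:
```python
from plant import r
import cv2,numpy as np
c="wrist"
k=r.get_calibration(c);im=r.snapshot(c);cv2.imwrite("pics/w0.png",im)
print(c,np.round(k["eye"],3),np.round(k["rotation"],3).tolist(),np.round(k["intrinsics"],1).tolist(),k["k1"])
for t in("case","lid_edge","case_lid","dock","pill_jar","forceps"):
    print(t,[(np.round(d["point"],3).tolist(),round(d["confidence"],2)) for d in r.look_for(c,t)][:2])
```

```text
wrist [0.625 0.071 0.386] [-0.14, -0.0, 0.0, 0.99] [[367.8, 0.0, 317.1], [0.0, 367.8, 243.4], [0.0, 0.0, 1.0]] -0.041942758220434376
case [([0.54, -0.212, 0.063], 0.69), ([0.593, -0.043, 0.008], 0.29)]
lid_edge [([0.539, -0.209, 0.067], 0.83)]
case_lid [([0.539, -0.213, 0.066], 0.68)]
dock [([0.592, -0.043, 0.007], 0.91)]
pill_jar [([0.732, -0.217, 0.058], 0.81)]
forceps [([0.443, -0.073, 0.003], 0.94)]
```

View pics/w0.png

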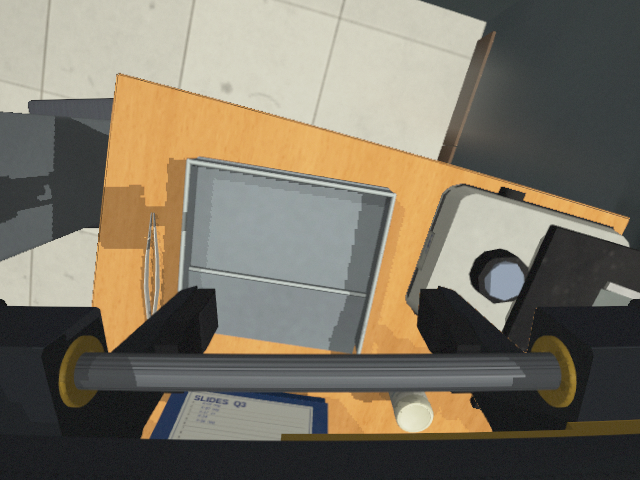

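>>> play_rows(translation=[[-0.05,-0.01,-0.01],[-0.05,-0.01,-0.01],[-0.05,-0.01,-0.01],[-0.05,-0.01,0],[-0.05,0,0],[-0.03,0,0],[0,0,0],[0,0,0]], delta_rot=[[0,0,0],[0,0,0],[0,0,0],[0,0,0],[0,0,0],[0,0,0],[0,0,0],[0,0,0]], grip=[-1,-1,-1,-1,-1,-1,-1,-1])

```text
clock: 2.55
tool_pos: [0.5853, -0.2783, 0.3327]
eef_rot: [0.707, 0.708, 0.001, -0.001]
contact_force: [0.2, 0.8, 0.6]
opening: 0.117
finger_force: 0.0
```

```bash
cat > h.py <<'E'
import numpy as np,cv2
from scipy.spatial.transform import Rotation as R
def proj(P,k):
    p=R.from_quat(k["rotation"]).inv().apply(np.atleast_2d(P)-k["eye"])
    s=np.c_[p[:,0]/-p[:,2],-p[:,1]/-p[:,2]]; s=s*(1+k["k1"]*(s**2).sum(1,keepdims=True))
    K=k["intrinsics"]; return np.c_[s[:,0]*K[0][0]+K[0][2],s[:,1]*K[1][1]+K[1][2]]
def onz(uv,z,k):
    K=k["intrinsics"];uv=np.atleast_2d(uv).astype(float)
    d=np.c_[(uv[:,0]-K[0][2])/K[0][0],(uv[:,1]-K[1][2])/K[1][1]];s=d.copy()
    for _ in range(10): s=d/(1+k["k1"]*(s**2).sum(1,keepdims=True))
    v=R.from_quat(k["rotation"]).apply(np.c_[s[:,0],-s[:,1],-np.ones(len(s))])
    return k["eye"]+v*((np.asarray(z)-k["eye"][2])/v[:,2])[:,None]
E
python3 - <<'E'
from plant import r
import cv2,numpy as np,pickle
k=r.get_calibration("wrist");im=r.snapshot("wrist");cv2.imwrite("pics/w1.png",im)
pickle.dump(k,open("k1.pkl","wb"));print(k["eye"],k["rotation"])
E
```

```text
[ 0.58540116 -0.20699772  0.41554225] [-1.39065192e-01 -3.99608161e-04  9.50137274e-04  9.90282692e-01]
```

View pics/w1.png

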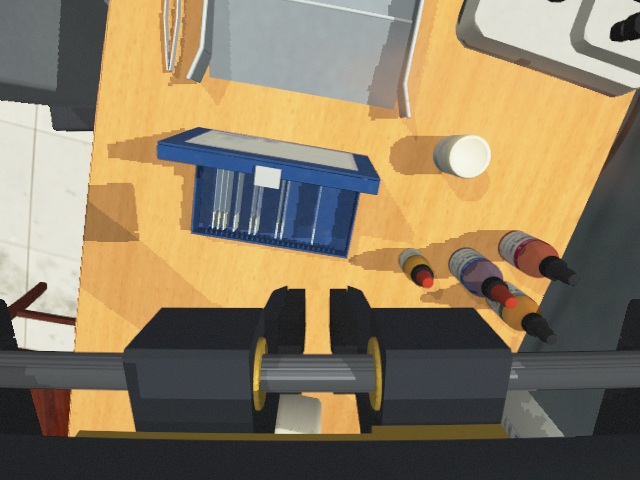

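Run:
```python
from h import *; import pickle
k=pickle.load(open("k1.pkl","rb"))
p=onz([[191,233],[347,257]],[.024]*2,k);print("rim",p.round(4).tolist(),np.linalg.norm(p[1]-p[0]),np.degrees(np.arctan2(p[1,1]-p[0,1],p[1,0]-p[0,0])))
f=onz([[205,78],[396,109]],[0,0],k);print("foot",f.round(4).tolist(),np.degrees(np.arctan2(f[1,1]-f[0,1],f[1,0]-f[0,0])))
k0=dict(k,eye=np.array([.625,.071,.386]),rotation=[-.1392,0,0,.9903])
for uv,z in(([[189,160],[394,193]],.036),([[189,268],[367,295]],.014)):
    g=onz(uv,[z]*2,k0);print(z,g.round(4).tolist(),np.linalg.norm(g[1]-g[0]),g.mean(0).round(4),np.degrees(np.arctan2(g[1,1]-g[0,1],g[1,0]-g[0,0])))
for z in(.1,.12,.13): print(z,onz([[158,157],[379,193],[197,128],[379,180],[158,142]],[z]*5,k).round(3).tolist())
```

```text
rim [[0.4467, -0.3075, 0.024], [0.6194, -0.3349, 0.024]] 0.17490681879855935 -9.034516046182892
foot [[0.4675, -0.1451, 0.0], [0.6701, -0.1761, 0.0]] -8.691759919182381
0.036 [[0.5051, 0.0519, 0.036], [0.6985, 0.0207, 0.036]] 0.1958464961384994 [0.6018 0.0363 0.036 ] -9.148918480875208
0.014 [[0.4869, -0.0633, 0.014], [0.6798, -0.0946, 0.014]] 0.1955204308154453 [ 0.5834 -0.0789  0.014 ] -9.225808314866486
0.1 [[0.451, -0.222, 0.1], [0.639, -0.252, 0.1], [0.486, -0.198, 0.1], [0.638, -0.241, 0.1], [0.453, -0.209, 0.1]]
0.12 [[0.46, -0.221, 0.12], [0.636, -0.249, 0.12], [0.493, -0.199, 0.12], [0.635, -0.239, 0.12], [0.461, -0.209, 0.12]]
0.13 [[0.464, -0.22, 0.13], [0.634, -0.248, 0.13], [0.496, -0.199, 0.13], [0.633, -0.238, 0.13], [0.465, -0.209, 0.13]]
```

>>> play_rows(translation=[[0.046,-0.015,0],[0.045,-0.015,0],[0,0,0.03],[0,0,0.04],[0,0,0.04],[0,0,0.04],[0,0,0.02],[-0.01,0,0],[-0.012,0,0],[-0.012,0,0],[-0.012,0,0],[-0.012,0,0]], delta_rot=[[0,0,0],[0,0,9],[0,0,0],[0,0,0],[0,0,0],[0,0,0],[0,0,0],[0,0,0],[0,0,0],[0,0,0],[0,0,0],[0,0,0]], grip=[-1,-1,-1,-1,-1,-1,-1,-1,-1,-1,-1,-1])

```text
clock: 4.1
tool_pos: [0.5459, -0.2474, 0.1632]
eef_rot: [0.761, 0.649, 0.0, 0.0]
contact_force: [0.9, 0.5, 0.0]
opening: 0.008
finger_force: 0.3
```

>>> play_rows(translation=[[-0.012,0,0],[-0.012,0,0],[-0.012,0,0],[-0.012,0,0],[-0.012,0,0],[-0.012,0,0],[0,0,0],[0,0,0]], delta_rot=[[0,0,0],[0,0,0],[0,0,0],[0,0,0],[0,0,0],[0,0,0],[0,0,0],[0,0,0]], grip=[-1,-1,-1,-1,-1,-1,-1,-1])

```text
clock: 5.1
tool_pos: [0.5348, -0.3168, 0.1627]
eef_rot: [0.76, 0.65, 0.0, -0.0]
contact_force: [0.9, -0.8, -0.3]
opening: 0.005
finger_force: 0.0
```

Run:
```python
from plant import r
import cv2,numpy as np
im=r.snapshot("side");cv2.imwrite("pics/side1.png",cv2.resize(im[150:330,180:420],None,fx=2.5,fy=2.5))
```

```text
(no output)
```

View pics/side1.png

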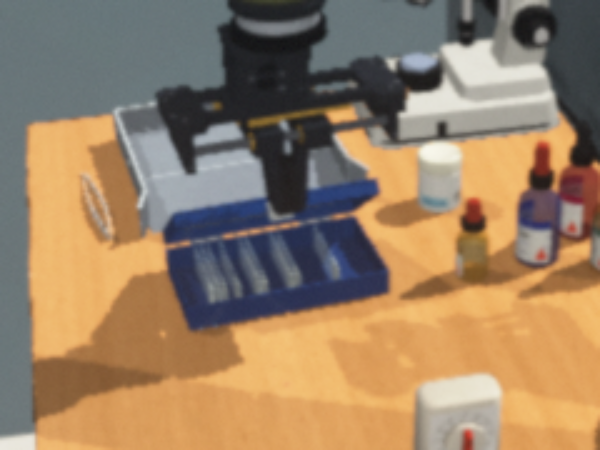

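>>> play_rows(translation=[[0.02,0,0],[0,0,0.01],[0,0,0.01],[0,0,0.01],[0,0,0.01],[0,0,0.01],[0,0,0.006],[0,0,0]], delta_rot=[[0,0,0],[0,0,0],[0,0,0],[0,0,0],[0,0,0],[0,0,0],[0,0,0],[0,0,0]], grip=[-1,-1,-1,-1,-1,-1,-1,-1])

```text
clock: 6.15
tool_pos: [0.5376, -0.2974, 0.1061]
eef_rot: [0.76, 0.649, -0.0, -0.0]
contact_force: [0.2, 0.4, -0.1]
opening: 0.004
finger_force: 0.0
```

>>> play_rows(translation=[[0,0,0.003],[0,0,0.002],[0,0,0]], delta_rot=[[0,0,0],[0,0,0],[0,0,0]], grip=[-1,-1,-1])

```text
clock: 6.52
tool_pos: [0.5381, -0.2977, 0.103]
eef_rot: [0.76, 0.649, 0.0, 0.0]
contact_force: [-1.8, 0.3, 8.4]
opening: 0.002
finger_force: 4.1
```

>>> play_rows(translation=[[0,0,-0.03],[0,0,-0.05],[-0.03,0,-0.05],[-0.04,0,-0.05],[0,0,-0.03],[0,0,0],[0,0,0]], delta_rot=[[0,0,0],[0,0,0],[0,0,0],[0,0,0],[0,0,0],[0,0,0],[0,0,0]], grip=[1,1,1,1,1,1,1])

```text
clock: 7.4
tool_pos: [0.5266, -0.3649, 0.3095]
eef_rot: [0.76, 0.65, -0.0, -0.001]
contact_force: [-0.9, 0.0, 0.3]
opening: 0.775
finger_force: 0.0
```

Run:
```python
from plant import r
import cv2,numpy as np,pickle
k=r.get_calibration("wrist");im=r.snapshot("wrist");cv2.imwrite("pics/w2.png",im)
pickle.dump(k,open("k2.pkl","wb"));print(k["eye"],k["rotation"])
```

```text
[ 0.53802659 -0.2944612   0.39235453] [-0.13888119  0.01148168 -0.07690244  0.98725184]
```

View pics/w2.png

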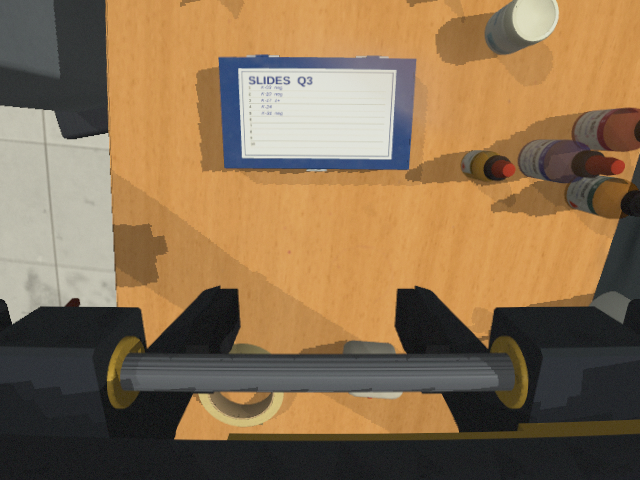

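Run:
```python
from h import *; import pickle
k=pickle.load(open("k2.pkl","rb"))
p=onz([[219,57],[416,58],[409,170],[224,168]],[.039]*4,k)[:,:2];print(p.round(4).tolist())
y=[np.linalg.norm(p[1]-p[0]),np.linalg.norm(p[2]-p[3]),np.linalg.norm(p[0]-p[3])];print(y)
v=(p[1]-p[0])+(p[2]-p[3]);a=np.arctan2(v[1],v[0]);print("yaw line deg",np.degrees(a))
d=np.array([.159,.987]);n=np.array([-.987,.159]);O=np.array([.5925,-.0194])
c=p.mean(0);f=(p[2]+p[3])/2;print("c",c,"front",f,"dock",(c-O)@d,(c-O)@n, "front dock",(f-O)@d,(f-O)@n)
```

```text
[[0.4628, -0.2119], [0.6347, -0.2397], [0.6193, -0.3365], [0.4462, -0.3074]]
[np.float64(0.1741203385066335), np.float64(0.17552407859031152), np.float64(0.0970198436306852)]
yaw line deg -9.36355211184307
c [ 0.5407314 -0.2738718] front [ 0.53273339 -0.32196725] dock -0.25939487903169456 0.01063459184402709 front dock -0.308136767751269 0.010881455916042775
```

>>> play_rows(translation=[[0,0,0],[0,0,0],[-0.0207,0,0.0432],[-0.0207,0,0.0432],[-0.0207,0,0.0432],[-0.0207,0,0.0432],[-0.0107,0,0.0222],[-0.01,0,0.021],[0,0,0],[0,0,0]], delta_rot=[[0,10,0],[0,10,0],[0,0,0],[0,0,0],[0,0,0],[0,0,0],[0,0,0],[0,0,0],[0,0,0],[0,0,0]], grip=[1,1,1,1,1,1,1,1,1,1])

```text
clock: 8.7
tool_pos: [0.5243, -0.3891, 0.0736]
eef_rot: [0.749, 0.64, 0.133, -0.112]
contact_force: [0.3, -0.5, 0.0]
opening: 1.003
finger_force: 0.0
```

>>> play_rows(translation=[[0.0087,0,0.0053],[0.0094,0,0.0034],[0.0094,0,0.0034],[0.0075,0,0.0027],[0.0075,0.0013,0.0027],[0.0075,0.0013,0.0027],[0.0075,0.0013,0.0027],[0.0075,0.0013,0.0027],[0.0075,0.0013,0.0027],[0.0075,0.0013,0.0027],[0,0,0]], delta_rot=[[0,0,0],[0,0,0],[0,0,0],[0,0,0],[0,0,0],[0,0,0],[0,0,0],[0,0,0],[0,0,0],[0,0,0],[0,0,0]], grip=[1,1,1,1,1,1,1,1,1,1,1])

```text
clock: 10.07
tool_pos: [0.5449, -0.3036, 0.0704]
eef_rot: [0.748, 0.64, 0.133, -0.114]
contact_force: [0.2, 1.0, 0.6]
opening: 1.001
finger_force: 0.0
```

Run:
```python
from plant import r
import cv2,numpy as np,pickle
k=r.get_calibration("wrist");im=r.snapshot("wrist");cv2.imwrite("pics/w3.png",im)
pickle.dump(k,open("k3.pkl","wb"));print(k["eye"],k["rotation"])
```

```text
[ 0.55116614 -0.26513076  0.17266543] [ 0.03506156 -0.00282457 -0.07738751  0.99638039]
```

View pics/w3.png

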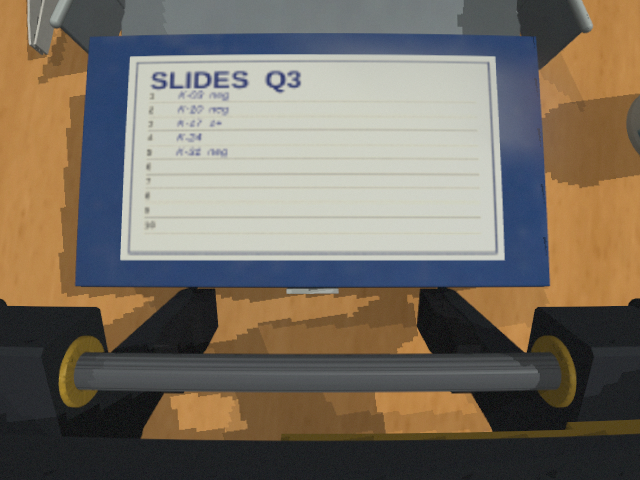

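```bash
cat > m.py <<'E'
import sys
from h import *; import pickle
def rep(k,uv,z=.039):
    p=onz(uv,[z]*4,k)[:,:2]
    v=(p[1]-p[0])+(p[2]-p[3])
    d=np.array([.159,.987]);n=np.array([-.987,.159]);O=np.array([.5925,-.0194])
    c=p.mean(0);f=(p[2]+p[3])/2;print("yaw line",np.degrees(np.arctan2(v[1],v[0])),"dock",(c-O)@d,(c-O)@n,"front",(f-O)@d, np.linalg.norm(v)/2)
E
python3 - <<'E'
from m import *
k=pickle.load(open("k3.pkl","rb"))
rep(k,[[91,37],[537,38],[550,287],[76,287]])
p=onz([[58,27],[590,28]],[.036]*2,k)[:,:2];print(p,(p.mean(0)-[.5925,-.0194])@np.array([-.987,.159]))
E
```

```text
yaw line -8.958620864085859 dock -0.20731079933682714 0.0032882605228013034 front -0.25577352762190514 0.17461740282630295
[[ 0.46264607 -0.15266689]
 [ 0.67567628 -0.18611317]] -0.0008129958446458918
```

>>> play_rows(translation=[[0.0094,0.0005,0.0034],[0.0094,0.0005,0.0034],[0.0094,0.0005,0.0034],[0.0094,0.0005,0.0034],[0.0094,0.0005,0.0034],[0.0094,0.0005,0.0034],[0.0094,0,0.0034],[0.0094,0,0.0034],[0.0102,0,0.0013],[0.0102,0,0.0013],[0.0102,0,0.0013],[0.0102,0,0.0013],[0.0102,0,0.0013],[0,0,0]], delta_rot=[[0,0,0],[0,0,0],[0,0,0],[0,0,0],[0,0,0],[0,0,0],[0,0,0],[0,0,0],[0,0,0],[0,0,0],[0,0,0],[0,0,0],[0,0,0],[0,0,0]], grip=[1,1,1,1,1,1,1,1,1,1,1,1,1,1])

```text
clock: 11.88
tool_pos: [0.5682, -0.1757, 0.0824]
eef_rot: [0.748, 0.64, 0.133, -0.113]
contact_force: [-0.3, -0.8, -0.6]
opening: 0.998
finger_force: 0.4
```

Run:
```python
from plant import r
import cv2,numpy as np,pickle
k=r.get_calibration("wrist");im=r.snapshot("wrist")
sd=r.snapshot("side");c=cv2.resize(sd[170:290,190:350],(640,480))
cv2.imwrite("pics/w4.png",cv2.resize(np.hstack([im,c]),(800,300)))
pickle.dump(k,open("k4.pkl","wb"))
p=r.get_state()["tool_pos"];e=p[:2]-[.5925,-.0194];print("tcp dock",e@[.159,.987],e@[-.987,.159],p[2])
```

```text
tcp dock -0.15933114247785155 -0.0007600910634997828 0.08203610339939839
```

View pics/w4.png

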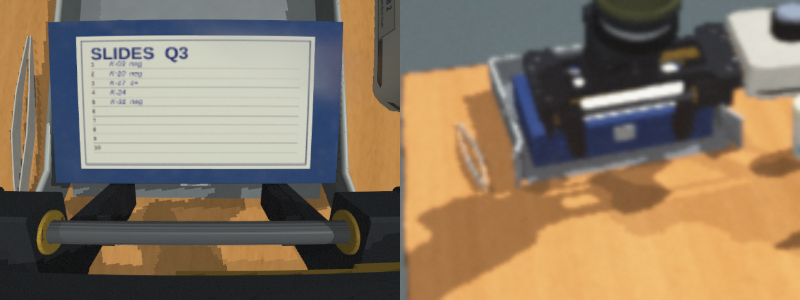

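>>> play_rows(translation=[[0.0077,0,0.0017],[0.0075,0,0.0027],[0.0075,0,0.0027],[0.0075,0,0.0027],[0.0075,0,0.0027],[0.0075,0,0.0027],[0.0075,0,0.0027],[0.0075,0,0.0027],[0.0056,0,0.0021],[0.0056,0,0.0021],[0,0,0],[0,0,0]], delta_rot=[[0,0,0],[0,0,0],[0,0,0],[0,0,0],[0,0,0],[0,0,0],[0,0,0],[0,0,0],[0,0,0],[0,0,0],[0,0,0],[0,0,0]], grip=[1,1,1,1,1,1,1,1,1,1,1,1])

```text
clock: 13.48
tool_pos: [0.5797, -0.1024, 0.0831]
eef_rot: [0.749, 0.64, 0.132, -0.113]
contact_force: [-0.5, 0.0, 0.7]
opening: 1.001
finger_force: 0.0
```

Run:
```python
from plant import r
import cv2,numpy as np,pickle
k=r.get_calibration("wrist");im=r.snapshot("wrist")
sd=r.snapshot("side");c=cv2.resize(sd[170:290,190:350],(640,480))
cv2.imwrite("pics/w5.png",cv2.resize(np.hstack([im,c]),(800,300)))
pickle.dump(k,open("k5.pkl","wb"))
p=r.get_state()["tool_pos"];e=p[:2]-[.5925,-.0194];print("tcp dock",e@[.159,.987],e@[-.987,.159],p[2])
```

```text
tcp dock -0.08419451418176398 -0.0005390192190884366 0.08307129775811632
```

View pics/w5.png

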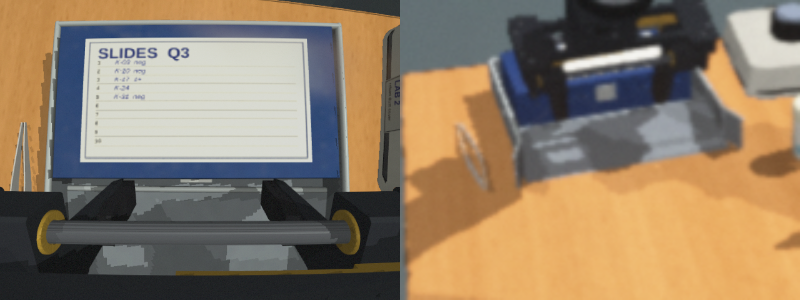

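>>> play_rows(translation=[[0.0028,0,0.001],[0,0,0],[0,0,0],[-0.0188,0,-0.0068],[-0.0282,0,-0.0103],[0.0137,0,-0.0376],[0.0171,0,-0.047],[0.0171,0,-0.047],[0.0171,0,-0.047],[0.0137,0,-0.0376],[0,0,0],[0,0,0],[0,0,0]], delta_rot=[[0,0,0],[0,0,0],[0,0,0],[0,0,0],[0,0,0],[0,0,0],[0,0,0],[0,0,0],[0,0,0],[0,0,0],[0,-10,0],[0,-10,0],[0,0,0]], grip=[1,1,1,1,1,1,1,1,1,1,1,1,1])

```text
clock: 15.2
tool_pos: [0.573, -0.1456, 0.3138]
eef_rot: [0.758, 0.652, 0.001, -0.0]
contact_force: [0.3, 0.3, -1.0]
opening: 1.001
finger_force: 0.0
```

Run:
```python
from plant import r
import cv2,numpy as np,pickle
k=r.get_calibration("wrist");im=r.snapshot("wrist")
cv2.imwrite("pics/w6.png",im)
pickle.dump(k,open("k6.pkl","wb"));r.snapshot("side");r.snapshot("scene")
for c in("scene","side"):
  for t in("case","pill_jar","forceps"):
    print(c,t,[(np.round(d["point"],3).tolist(),round(d["confidence"],2)) for d in r.look_for(c,t)][:1])
```

```text
scene case [([0.574, -0.041, 0.046], 0.73)]
scene pill_jar [([0.714, -0.233, 0.032], 0.62)]
scene forceps [([0.436, -0.081, 0.004], 0.58)]
side case [([0.582, -0.059, 0.046], 0.61)]
side pill_jar [([0.729, -0.238, 0.037], 0.94)]
side forceps [([0.44, -0.097, 0.007], 0.62)]
```

View pics/w6.png

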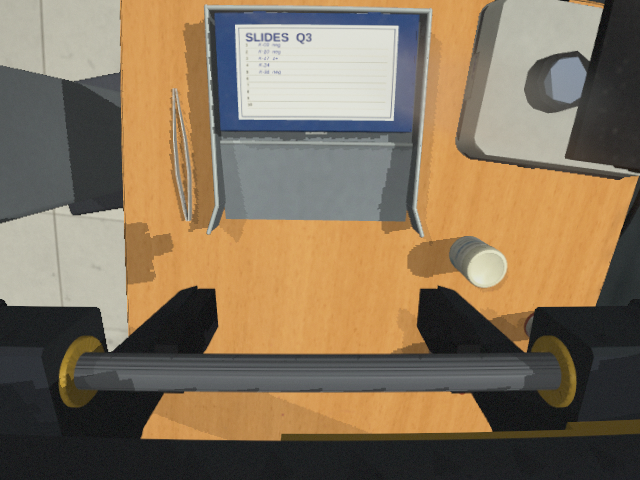

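Run:
```python
from m import *
k=pickle.load(open("k6.pkl","rb"));im=cv2.imread("pics/w6.png")
rep(k,[[220,11],[418,14],[411,132],[218,132]],.047)
d=np.array([.159,.987]);n=np.array([-.987,.159]);O=np.array([.5925,-.0194])
print("lip",[(onz([[260,v]],[.014],k)[0,:2]-O)@d for v in(136,139,142,145)])
# expected pixel rows of seated case edges and lip for case x=0 
w=lambda x,y,z:np.r_[O+x*d+y*n,z]
for nm,x,z in(("rear top",-.05,.047),("rear bottom",-.05,.008),("lip rear",-.058,.014),("lip front",-.062,.014),("back wall",.054,.036),("front top",.048,.047)):
    print(nm,proj([w(x,.03,z)],k).round(1))
cv2.imwrite("pics/w6c.png",cv2.resize(im[0:160,200:440],None,fx=3.3,fy=3.3,interpolation=cv2.INTER_CUBIC))
```

```text
yaw line -8.960571179584262 dock -0.0009851682647776657 0.0002067065766362695 front -0.05037010668683311 0.1728375930789382
lip [np.float64(-0.05441494565669092), np.float64(-0.05732889588183141), np.float64(-0.060253845228811075), np.float64(-0.06318990863162012)]
rear top [[283.6 130.9]]
rear bottom [[286.9 131.7]]
lip rear [[286.5 139.9]]
lip front [[286.6 143.9]]
back wall [[283.3   8.6]]
front top [[282.3  12. ]]
```

View pics/w6c.png

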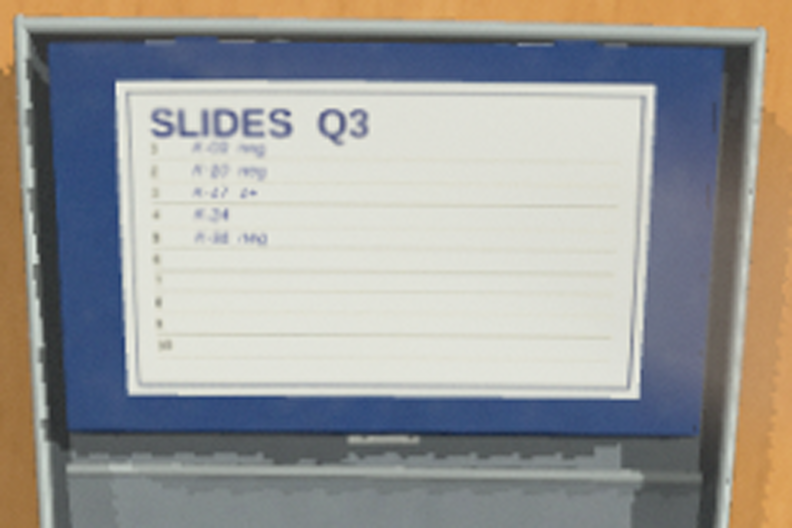

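The picture shows the case between the tray walls with its rear edge at row ~132 and the lip clear of it at rows 140–144. The measured pose is x ≈ -1 mm, y ≈ 0, and it lines up with the tray.

```bash
python3 -c "
from plant import r
print(r.finish_job())"
```

```text
the job is handed in; nothing more can be done
None
```

The job is handed in (the call returned no verdict): my last picture before that showed the case shut and seated behind the lip, about 1 mm from centre and square to the tray. The pill jar and forceps had not moved; I did not re-measure the oil bottle, timer or tape roll, but the arm stayed clear of them.

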